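# Hang the pen cup on the desk rail and latch its hook

## Task

Take the white pen cup that stands loose on the worktop and hang it on the steel desk rail, in the empty place between the two collars next to its twin: press its hook gently straight down over the top bar until the bar is fully home and the hook's sprung latch has snapped shut underneath it. Then pull it lightly upward until the latch bears on the bar, to prove that it holds, let it down again and let go, so that it hangs upright and latched; never force the hook on the bar (never more than 30 N), and leave everything else on the desk where it is.

Things in the scene. Friction and masses are not known exactly. Their poses are not given: they have to be found in the camera images.
- holder_grip (a point): Middle of the loose pen cup's grip lug, an upright plate with dark ribs: 29 mm along x, 14 mm thick along y (grip across y, from above), 39 mm high from z -19 to 20 mm about this point. Axes as holder, this point at x 52, z 135 mm there. Below the lug the hook is 16 mm wide along y.
- holder: Loose white pen cup with aluminium hook, 0.26 to 0.36 kg, standing upright. Origin under the cup's centre; x from cup to hook, z up. Cup 64 mm in diameter, 84 mm high. Hook, an upside-down U: crown top z 116; throat between x 46 and 63.5 mm, open downward; near leg down to z 54 (5 mm lead-in), nose down to z 56 mm, its lip flared 8 mm towards +x. All within x -33 to 76 mm, z 0 to 155 mm.
- hook_seat (a point): Top of the throat of the loose holder's hook, where the bar bears when fully home: x 54.75, z 105 mm of holder (2.75 mm further along x and 30 mm lower than the grip point). Axes as holder. With the hook home this point is 7 mm above the bar's axis.
- latch (a joint): Sprung latch of the loose hook, rad: 0 shut, about 1.1 when the bar has pushed it right aside into the throat. Pushing the bar in past it takes up to about 10 N at first, then less; it flips shut 1 to 4 mm before the bar meets the seat, where the push rises steeply. It cannot swing out: a latched hook pulled up rises about 13 mm, then is held.
- tongue: The latch's dark steel tongue, 22 mm long and 7 mm wide, in the mouth of the loose holder's hook; origin at its pivot on the near leg, x 41.5, z 70.5 mm of holder. When shut it slopes up 20 degrees from there across to the nose.
- desk_rail: Steel desk rail fixed to the worktop. Origin on the worktop under the bar's axis, midway between the collars of the empty place; y along the bar, z up, x square to the bar, away from the side where cups hang (a hung holder has these same axes). Top bar 14 mm in diameter, y -165 to 85 mm between end plates 142 mm high.
- rail_place (a point): Empty place on the top bar, midway between its two collars (25 mm in diameter, 9 mm wide, 26 mm between them), on the rail's fixed part 118 mm above the worktop. The bar is clamped in slots at a height set by hand: its axis is up to 10 mm above or below this point, so where the hook comes home must be felt. Axes as desk_rail.
- rail_stop (a point): Axis of the rubber-sleeved lower bar (10 mm in diameter, parallel to the top bar) below the empty place, 16 mm nearer the cups (-x) than the top bar and 50 mm above the worktop. It stops the back of a hung cup, so that it hangs upright; a hung cup's base is 10 to 30 mm above the worktop.
- rail_twin (a point): Grip lug of the fixed twin holder that already hangs latched on the rail, 107 mm to the -y side of the empty place; its lug's top is at most 185 mm above the worktop. Leave it alone.
- stapler: Stapler lying in front of the rail, 138 x 36 x 40 mm, origin under its centre; leave it where it is.
- glue_stick: Glue stick standing by the rail's left end, 26 mm in diameter, 90 mm high, origin under its centre; leave it where it is.
- sticky_notes: Pad of sticky notes lying behind the rail, 76 x 76 x 13 mm, origin under its centre; leave it where it is.

How it is judged:
On the way, in this order (a step that is already met when the one before it is completed fails the run):
1. the bar is in the hook, between the collars, and the latch is shut beneath it (value of joint latch below 0.15 rad and x of hook_seat in the frame of desk_rail between -0.005 and 0.005 m and y of hook_seat in the frame of desk_rail between -0.009 and 0.009 m and z of hook_seat in the frame of desk_rail between 0.112 and 0.1375 m), for 0.2 s.
2. the latched hook is pulled up until the latch bears on the bar (more than 3 N) (value of joint latch below 0.15 rad and x of hook_seat in the frame of desk_rail between -0.005 and 0.005 m and y of hook_seat in the frame of desk_rail between -0.009 and 0.009 m and contact force between tongue and desk_rail above 3 N), for 0.1 s.
At the end, for the whole second after the job is handed in: The holder hangs released and at rest on the top bar: seat of the hook on the bar (112 to 137.5 mm above the worktop, whatever the bar's height; within 5 mm of the bar's axis and 9 mm of the middle between the collars), latch shut under it (below 0.15 rad), upright within 0.12 rad (all of step 1 and angle between hook_seat's own z axis and vertical below 0.12 rad and linear speed of holder below 0.02 m/s and contact force between holder and the fingers below 0.1 N); the robot touches nothing.
It fails at once if the gripper forces the hook on the rail with more than 30 N (contact force between holder and desk_rail above 30 N and contact force between holder and the fingers above 1 N).
It fails at once if a bystander (stapler, glue stick, sticky notes) is moved by more than 20 mm (distance of any of stapler, glue_stick, sticky_notes from where it was at the start of the episode above 0.02 m).
It also fails if it takes over 51 s, if anything falls off the work surface, if the arm or the gripper's body presses on something with over 40 N, if the wrist force passes 120 N, or if a joint passes its speed limit or range.

## Robot

A 6-joint arm with a two-finger parallel gripper is mounted at the origin on a cart in front of the work surface, level with it; the furniture and walls round the work are solid. World frame = base frame: x ahead of the robot, y to its left, z up, the work surface at z = 0. Lengths are in m, angles in rad, forces in N, time in s.
With the tool pointing down it reaches from about 0.225 to 0.725 m from the base axis. Payload 3.1 kg.
Tool frame: the origin (TCP) lies at the very end of the fingers, on their centre line; the grasp point (between the pads) lies 19 mm behind it; z points along the fingers, y is the line along which they close (so a half turn about z gives the same grasp; the last joint's range is limited). The gripper opens to 85 mm and grips with 20 to 120 N. Pads are 22 mm wide; open, the fingers measure 114 mm over their backs; the gripper's body (76 mm by 85 mm) begins 54 mm behind the grasp point. The pads swing forward as they close: fully open they stand 13 mm farther back than shut.
Start: joints at [1.203, 0.048, 0.099, 1.622, 0, 1.443], TCP at [0.125, 0.51, 0.209] pointing down, gripper open.
Joint ranges: [-2.91, 2.91], [-0.99, 1.94], [-1.21, 1.42], [-2.12, 2.29], [-1.49, 1.47], [-3.14, 3.14]. Speed limits (rad/s): [2.79, 2.79, 3.14, 3.14, 3.14, 3.14].

## Interface

Orientations are given as a unit quaternion [w, x, y, z].
In Python, from plant import * gives the robot as it stands.
- The arm moves only by the tool send_rows, never from a script. Its argument "rows" is a list of rows, each an object of numbers: "dx", "dy", "dz": the shift along the tool's x, y, z each as a share of 120 mm, from -1 to 1; "spin": the turn about the tool's z as a share of pi rad, from -1 to 1; "grip": the gripper command: -1 is fully open, 1 is shut, values between are in proportion. In form: [{"dx": .., "dy": .., "dz": .., "spin": .., "grip": ..}, ...]. A call has exactly 10 rows; each row shifts and turns the commanded pose from where the row before left it, along the tool's axes as they then stand; what a row does not reach is not made up. A row lasts 1/12 s, in which the tool goes at most 41.7 mm and 7.16 degrees, less where a joint would pass 70% of its speed; a pose out of reach is approached as far as the arm can. A call with a number of a shift or a turn outside -1 to 1 is refused whole. A call with a gripper value outside its range is refused whole. The fingers move at their own pace and stop on an object; "squeeze" is the grip in N (left out, the last holds). Time passes only in rows, so rows that do not move let the fingers close, or fill a call up. It gives the time, the measured TCP pose, the force, the opening and the grip force at its end, in the units of the state.
- get_state(): the state, without advancing time (a new reading comes with each control period).
- camera(name): name is "scene" or "top"; returns (picture, depth): 400x640x3 uint8, red, green, blue; 400x640 float32, m along the optical axis (not along the pixel's ray), 0 where there is no reading.
- camera_info(name): a dict with "vertical_fov" (degrees; the focal length in pixels is half the picture's height over the tangent of half this angle, whatever the lens; pixels are square), "cx", "cy" (the principal point, pixels), "dist_coeffs" ([k1, k2, p1, p2, k3] as OpenCV has them; the pictures are not rectified), "camera_from_world" (4x4, takes a point from world to camera coordinates). Camera axes: x right, y down, z forward; pixel columns grow to the right and rows downward; lengths in m; the calibration is good to about 2 mm. A picture is of the moment at which its call begins. camera_info takes no time and is no camera call.
- sign_off(): hands the job in; it is judged then, once.
The state is a dict: "clock": time; "joint_pos": joint angles; "joint_velocities": joint speeds; "tau": joint torques, N m; "position": TCP position; "orientation": TCP orientation; "ft_force": force on the tool from outside, world axes, zero at the start; "ft_torque": the same for the moment, N m; "opening": opening from 0.0 (shut) to 1.0 (fully open); "gripper_force": force on a finger pad.
Only numpy, scipy, OpenCV 4.12 (cv2) and the standard library are available. Lean on these libraries where they do the work, as an engineer would, in place of code of your own. Each camera call takes 0.05 s, during which the arm holds its last target. There are 200 camera calls.

## Working session

There is one attempt and no reset: what is moved stays moved. The work goes in short steps, Python scripts to look and compute and a tool call to move; the robot and the scene stay as the last step left them, time stands still between calls to the robot, and variables do not carry over. Pictures are saved under pics/ and viewed, at most 10 in all, crops included, and the job is handed in when it is done.

Besides the shell and the picture viewer there is one more tool, called as name(argument=value, ...), one argument or row to a line, values as JSON. send_rows: Moves the arm, as the interface text tells. Its arguments: {"type":"object","properties":{"rows":{"type":"array","items":{"type":"object","properties":{"dx":{"type":"number","minimum":-1,"maximum":1},"dy":{"type":"number","minimum":-1,"maximum":1},"dz":{"type":"number","minimum":-1,"maximum":1},"spin":{"type":"number","minimum":-1,"maximum":1},"grip":{"type":"number"}}}},"squeeze":{"type":"number"}},"required":["rows"]}

```bash
mkdir -p pics
cat > h.py <<'E'
from plant import *
import numpy as np, cv2
def K(n):
    i=camera_info(n); f=200/np.tan(np.radians(i["vertical_fov"])/2)
    return np.array([[f,0,i["cx"]],[0,f,i["cy"]],[0,0,1]]),np.array(i["dist_coeffs"],float),np.array(i["camera_from_world"])
def pts(n,uv,d):  # pixels + depth -> world
    k,dc,T=K(n); p=cv2.undistortPoints(np.array(uv,float).reshape(-1,1,2),k,dc)[:,0]
    c=np.c_[p,np.ones(len(p))]*np.array(d).reshape(-1,1); Ti=np.linalg.inv(T)
    return c@Ti[:3,:3].T+Ti[:3,3]
def plane(n,uv,z):
    k,dc,T=K(n); Ti=np.linalg.inv(T); a=pts(n,uv,np.ones(len(uv))); o=Ti[:3,3]
    return o+(a-o)*((z-o[2])/(a[:,2]-o[2]))[:,None]
def cloud(n,dep):
    v,u=np.nonzero(dep>0); P=np.full(dep.shape+(3,),np.nan); P[v,u]=pts(n,np.c_[u,v],dep[v,u]); return P
E
python3 - <<'E'
from h import *
for n in("scene","top"):
    im,d=camera(n); cv2.imwrite(f"pics/{n}0.png",im[...,::-1]); np.savez(f"{n}0",im=im,d=d)
    k,dc,T=K(n); print(n,k[0,0],dc,np.linalg.inv(T).round(3).tolist(),(d>0).mean())
print(get_state())
E
```

```text
scene 506.6468221481313 [-0.13266436  0.          0.          0.          0.        ] [[-0.928, -0.255, 0.272, 0.2], [-0.372, 0.597, -0.71, 0.934], [0.019, -0.76, -0.649, 0.976], [0.0, 0.0, 0.0, 1.0]] 0.99583984375
top 425.13094072556123 [-0.1062095  0.         0.         0.         0.       ] [[0.003, -0.996, 0.094, 0.488], [-1.0, -0.003, -0.0, -0.022], [0.001, -0.094, -0.996, 1.176], [0.0, 0.0, 0.0, 1.0]] 0.99611328125
{'clock': 0.1, 'joint_pos': array([1.20319406e+00, 4.86706040e-02, 9.77259075e-02, 1.62196606e+00,
       2.53483143e-05, 1.44299744e+00]), 'joint_velocities': array([-0.00050155, -0.00125892,  0.00293792, -0.00049181, -0.00049826,
       -0.00081797]), 'tau': array([ 2.10060338e-03, -3.39852333e+01,  3.20934999e+01,  1.57977903e-02,
       -5.95997108e-05,  3.14300223e-06]), 'position': array([0.12448186, 0.50941776, 0.20752306]), 'orientation': array([-2.71490881e-04,  1.19614551e-01,  9.92819843e-01, -1.02184200e-03]), 'ft_force': array([ 0.2918154 ,  0.16528731, -0.17756805]), 'ft_torque': array([-0.03667573, -0.02436828,  0.02972552]), 'gripper_force': 0.0, 'opening': 0.9992584756692819}
```

View pics/scene0.png

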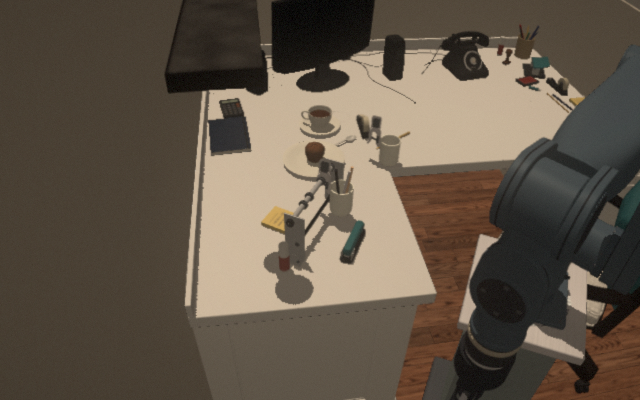

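View pics/top0.png

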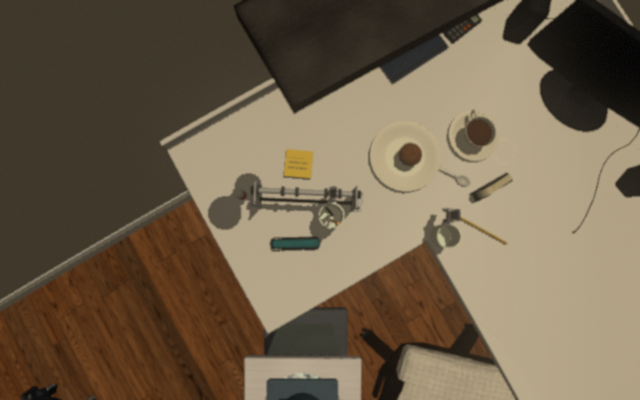

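The top view shows the rail from (255,195) to (357,200), with the loose cup at (447,236) and its hook at (453,214). Next I'll look closer and measure with depth.

Run:
```python
from h import *
t=np.load("top0.npz");s=np.load("scene0.npz")
a=cv2.resize(t["im"][160:270,220:500],(800,314),interpolation=2)
b=cv2.resize(s["im"][110:220,270:420],(390,286),interpolation=2)
c=np.zeros((600,800,3),np.uint8);c[:314]=a;c[314:,:390]=b
# height map, top
P=cloud("top",t["d"]); z=P[...,2]
hm=cv2.resize((np.clip(np.nan_to_num(z[160:270,380:500])/0.2,0,1)*255).astype(np.uint8),(312,286),interpolation=0)
c[314:,400:712]=hm[...,None]
cv2.imwrite("pics/z1.png",np.clip(c[...,::-1]*1.6,0,255).astype(np.uint8))
print("worktop z",np.nanmedian(z[230:240,380:420]))
print("shelf z",np.nanmedian(z[20:80,270:330]), P[105,295],P[70,350])
for r in range(200,250,4): print(r,(z[r,424:476:3]*1000).astype(int))
Ps=cloud("scene",s["d"])
for r in range(110,170,4): print(r,(Ps[r,352:416:4,2]*1000).astype(int))
```

```text
worktop z 0.00019468803111843958
shelf z 0.4619671523954988 [0.71026829 0.00556366 0.45635448] [ 0.77164283 -0.09022685  0.46420901]
200 [ 0 -2 -1  2  1  0  1 -1  0  0  3 -2  2  5 -3  2  3 12]
204 [-1  0  1  0  2  2  1 -2  0  0  1  1  0  1  0  0  0  2]
208 [ 0  1  2 -4  0  0 62 63 64 99  0 -1 -2  1 -2  0 -1 -2]
212 [ -1   4   2   3   1  -2  -2   4 105 131 145 149   0   0   3   0  -1   0]
216 [  0  -3   4   0   1   0   3   1  76 129 149 147 154   0   2   0  -4  -1]
220 [ -1   0   0   0  -3  -3   0  77 102 111 111 131 151   8   8  -3   0   5]
224 [-1 -1  4  0  0 -3 65 76 82 85  2  0  0  0  0  3 12  4]
228 [-1  1  2 17 42 78  8 13 24 45 72 84  0  0  0  1  0  0]
232 [-3 -2 11 38 69  6  9 11 12 20 45 68 85  0  1  2  0 -3]
236 [ 4  0 19 47 72 10  9  7 12 15 39 63 80  0 -1  0  3 -3]
240 [-2  4 11 40 66  9 10 12 10 22 44 67 85 -2 -2  0  0  2]
244 [-750  -24   -3   12   35   70   83   11   23   46   69   84    0   -1
    2    2    0    0]
248 [-754 -761  -25   -1   -1   -1    2    1   87   86    3    0    1   -2
    1    1    0    0]
110 [ 0 -1 -3  3  4  0 -1  3  2  5  1 -1  1  0  1  1]
114 [
[... 468 characters left out ...]
 54 58 62 80  2  2  6]
146 [ 0  5  0 -4 -1 -1  3 60 72 81 83 78  2  1  0  2]
150 [                  -2                   -1                    1
 -9223372036854775808                    3                   -2
                    2                   46                   59
                   68                   65                   62
                    1                    1                   -2
                    1]
154 [-2  0 -1  3  1  0 -3 34 47 50 50 50  1  0 -1  0]
158 [ 4 -3  2  2 -2  2  4 22 32 36 35 30  3  2  0  1]
162 [ 1  0  0  0  2  4  3  0  9 15 22 12  2  2  4  1]
166 [ 1 -1  2  0 -3  0 -2 -4  4  2  6  0 -1  0  1 -3]<stdin>:15: RuntimeWarning: invalid value encountered in cast
```

View pics/z1.png

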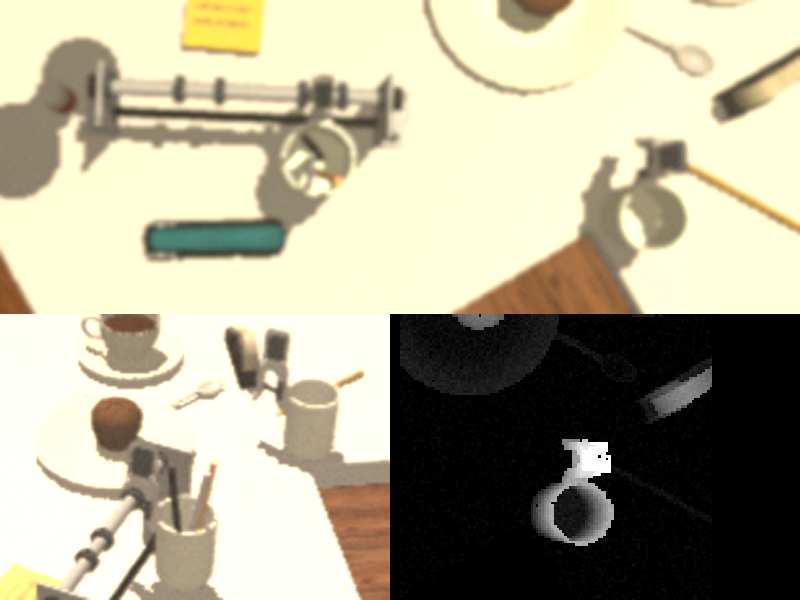

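The crops show the empty place between the collars at about top px (290,191), the twin at px (333,193), the loose cup's rim around px (447,236) and its lug at px (454,214). Next I'll fit these.

```bash
cat > fit.py <<'E'
from h import *
from scipy.optimize import least_squares
def circ(p,r):
    f=least_squares(lambda c:np.hypot(p[:,0]-c[0],p[:,1]-c[1])-r,p[:,:2].mean(0),loss="soft_l1",f_scale=.002); return f.x
def fitcup(n,P,c0):
    Q=P.reshape(-1,3); Q=Q[np.isfinite(Q).all(1)]; Q=Q[np.hypot(*(Q[:,:2]-c0).T)<.12]
    rim=Q[(Q[:,2]>.05)&(Q[:,2]<.088)]; 
    rim=rim[np.hypot(*(rim[:,:2]-c0).T)<.045]
    lug=Q[(Q[:,2]>.128)&(Q[:,2]<.165)]; top=lug[lug[:,2]>.145]
    return rim,lug,top
E
python3 - <<'E'
from fit import *
C={n:cloud(n,np.load(f"{n}0.npz")["d"]) for n in("top","scene")}
c0=C["top"][236,447,:2]; print("c0",c0)
for n in C:
    rim,lug,top=fitcup(n,C[n],c0)
    r=rim[rim[:,2]>.074] if n=="top" else rim
    c=circ(r,.0305 if n=="top" else .032)
    print(n,"cup",c.round(4),len(r),"lugtop",len(top),top.mean(0).round(4),top.min(0).round(3),top.max(0).round(3))
    box=cv2.minAreaRect((top[:,:2]*1000).astype(np.float32)); print(box)
    d=np.array(box[0])/1000-c; print("dist",np.hypot(*d),"yaw",np.degrees(np.arctan2(d[1],d[0])))
# rail
P=C["top"]; k=np.load("top0.npz")
for u in range(246,366,3): 
    col=P[175:215,u]; i=np.nanargmax(col[:,2]); print(u,175+i,col[i].round(3), end=" | ")
print()
Q=P[170:225,240:375].reshape(-1,3);Q=Q[np.isfinite(Q).all(1)]
b=Q[(Q[:,2]>.11)&(Q[:,2]<.14)]
f=np.polyfit(b[:,1],b[:,0],1);
for _ in range(5):
    b=b[abs(np.polyval(f,b[:,1])-b[:,0])<.012]; f=np.polyfit(b[:,1],b[:,0],1)
print(f,len(b),np.percentile(b[:,2],[50,90]))
E
```

```text
c0 [ 0.48097216 -0.3996562 ]
top cup [ 0.4822 -0.38  ] 116 lugtop 60 [ 0.5333 -0.3795  0.149 ] [ 0.521 -0.387  0.145] [ 0.548 -0.371  0.157]
((534.016845703125, -378.6852111816406), (26.98613929748535, 16.31998062133789), 0.09096837788820267)
dist 0.05187467864669165 yaw 1.451433417550205
scene cup [ 0.4821 -0.3777] 209 lugtop 43 [ 0.5332 -0.3822  0.1505] [ 0.521 -0.393  0.145] [ 0.548 -0.37   0.158]
((534.7084350585938, -381.0852355957031), (22.40152931213379, 28.537574768066406), 85.5642318725586)
dist 0.052678419923327606 yaw -3.6730233538344232
246 194 [0.596 0.156 0.009] | 249 193 [0.599 0.149 0.004] | 252 189 [0.597 0.123 0.133] | 255 184 [0.608 0.114 0.146] | 258 189 [0.597 0.108 0.134] | 261 190 [0.595 0.101 0.13 ] | 264 189 [0.597 0.093 0.13 ] | 267 189 [0.597 0.086 0.132] | 270 189 [0.597 0.078 0.129] | 273 191 [0.592 0.071 0.129] | 276 191 [0.592 0.063 0.132] | 279 190 [0.595 0.056 0.13 ] | 282 190 [0.594 0.048 0.138] | 285 190 [0.595 0.041 0.128] | 288 190 [0.595 0.034 0.128] | 291 190 [0.595 0.026 0.13 ] | 294 190 [0.595 0.019 0.131] | 297 191 [0.592 0.011 0.137] | 300 192 [0.59  0.004 0.129] | 303 191 [ 0.593 -0.003  0.129] | 306 190 [ 0.595 -0.011  0.131] | 309 193 [ 0.588 -0.018  0.128] | 312 193 [ 0.587 -0.026  0.132] | 315 193 [ 0.588 -0.033  0.128] | 318 192 [ 0.59  -0.04   0.132] | 321 193 [ 0.588 -0.048  0.131] | 324 190 [ 0.594 -0.055  0.137] | 327 207 [ 0.55  -0.061  0.173] | 330 195 [ 0.579 -0.068  0.174] | 333 195 [ 0.579 -0.075  0.173] | 336 189 [ 0.593 -0.082  0.175] | 339 192 [ 0.59  -0.092  0.136] | 342 194 [ 0.585 -0.1    0.131] | 345 194 [ 0.585 -0.107  0.132] | 348 195 [ 0.583 -0.115  0.131] | 351 194 [ 0.585 -0.122  0.13 ] | 354 193 [ 0.588 -0.129  0.133] | 357 192 [ 0.589 -0.135  0.145] | 360 192 [ 0.59  -0.144  0.132] | 363 199 [ 0.583 -0.167  0.003] | 
[0.04955941 0.5902209 ] 639 [0.12846025 0.1336002 ]
```

send_rows(
  rows=[
    {"spin": -0.0353, "grip": -1},
    {"spin": -0.0353, "grip": -1},
    {"dx": -0.148, "dy": -0.306, "grip": -1},
    {"dx": -0.148, "dy": -0.306, "grip": -1},
    {"dx": -0.148, "dy": -0.306, "grip": -1},
    {"dx": -0.148, "dy": -0.306, "grip": -1},
    {"dx": -0.148, "dy": -0.306, "grip": -1},
    {"dx": -0.148, "dy": -0.306, "grip": -1},
    {"dx": -0.148, "dy": -0.306, "grip": -1},
    {"dx": -0.148, "dy": -0.306, "grip": -1},
  ],
  squeeze=40,
)

```text
$.rows[0]: bad value
```

send_rows(
  rows=[
    {"dx": -0.148, "dy": -0.306, "grip": -1},
    {"dx": -0.148, "dy": -0.306, "grip": -1},
    {"dx": -0.148, "dy": -0.306, "grip": -1},
    {"dx": -0.148, "dy": -0.306, "grip": -1},
    {"dx": -0.148, "dy": -0.306, "grip": -1},
    {"dx": -0.148, "dy": -0.306, "grip": -1},
    {"dx": -0.148, "dy": -0.306, "grip": -1},
    {"dx": -0.148, "dy": -0.306, "grip": -1},
    {"dx": -0.148, "dy": -0.306, "grip": -1},
    {"dx": -0.148, "dy": -0.306, "grip": -1},
  ],
)

```text
$.rows[0]: bad value
```

send_rows(
  rows=[
    {"dx": -0.148, "dy": -0.306, "grip": -1},
    {"dx": -0.148, "dy": -0.306, "grip": -1},
    {"dx": -0.148, "dy": -0.306, "grip": -1},
    {"dx": -0.148, "dy": -0.306, "grip": -1},
    {"dx": -0.148, "dy": -0.306, "grip": -1},
    {"dx": -0.148, "dy": -0.306, "grip": -1},
    {"grip": -1},
    {"grip": -1},
    {"grip": -1},
    {"grip": -1},
  ],
)

```text
$.rows[0]: bad value
```

send_rows(
  rows=[
    {"dx": 0, "dy": 0, "dz": 0, "spin": -0.0353, "grip": -1},
    {"dx": 0, "dy": 0, "dz": 0, "spin": -0.0353, "grip": -1},
    {"dx": -0.148, "dy": -0.306, "dz": 0, "spin": 0, "grip": -1},
    {"dx": -0.148, "dy": -0.306, "dz": 0, "spin": 0, "grip": -1},
    {"dx": -0.148, "dy": -0.306, "dz": 0, "spin": 0, "grip": -1},
    {"dx": -0.148, "dy": -0.306, "dz": 0, "spin": 0, "grip": -1},
    {"dx": -0.148, "dy": -0.306, "dz": 0, "spin": 0, "grip": -1},
    {"dx": -0.148, "dy": -0.306, "dz": 0, "spin": 0, "grip": -1},
    {"dx": -0.148, "dy": -0.306, "dz": 0, "spin": 0, "grip": -1},
    {"dx": -0.148, "dy": -0.306, "dz": 0, "spin": 0, "grip": -1},
  ],
  squeeze=40,
)

```text
clock: 0.93
position: [0.2614, 0.2119, 0.2082]
orientation: [0.0, 0.008, 1.0, -0.0]
ft_force: [0.2, -0.1, 0.2]
opening: 0.998
gripper_force: 0.0
```

send_rows(
  rows=[
    {"dx": -0.148, "dy": -0.306, "dz": 0, "spin": 0, "grip": -1},
    {"dx": -0.148, "dy": -0.306, "dz": 0, "spin": 0, "grip": -1},
    {"dx": -0.148, "dy": -0.306, "dz": 0, "spin": 0, "grip": -1},
    {"dx": -0.148, "dy": -0.306, "dz": 0, "spin": 0, "grip": -1},
    {"dx": -0.148, "dy": -0.306, "dz": 0, "spin": 0, "grip": -1},
    {"dx": -0.148, "dy": -0.306, "dz": 0, "spin": 0, "grip": -1},
    {"dx": -0.148, "dy": -0.306, "dz": 0, "spin": 0, "grip": -1},
    {"dx": -0.148, "dy": -0.306, "dz": 0, "spin": 0, "grip": -1},
    {"dx": -0.148, "dy": -0.306, "dz": 0, "spin": 0, "grip": -1},
    {"dx": -0.148, "dy": -0.306, "dz": 0, "spin": 0, "grip": -1},
  ],
)

```text
clock: 1.77
position: [0.4325, -0.1587, 0.208]
orientation: [-0.0, 0.009, 1.0, 0.0]
ft_force: [-0.4, 0.4, 0.2]
opening: 1.002
gripper_force: 0.0
```

send_rows(
  rows=[
    {"dx": -0.148, "dy": -0.306, "dz": 0, "spin": 0, "grip": -1},
    {"dx": -0.148, "dy": -0.306, "dz": 0, "spin": 0, "grip": -1},
    {"dx": -0.148, "dy": -0.306, "dz": 0, "spin": 0, "grip": -1},
    {"dx": -0.148, "dy": -0.306, "dz": 0, "spin": 0, "grip": -1},
    {"dx": -0.148, "dy": -0.306, "dz": 0, "spin": 0, "grip": -1},
    {"dx": -0.148, "dy": -0.306, "dz": 0, "spin": 0, "grip": -1},
    {"dx": 0, "dy": 0, "dz": 0, "spin": 0, "grip": -1},
    {"dx": 0, "dy": 0, "dz": 0, "spin": 0, "grip": -1},
    {"dx": 0, "dy": 0, "dz": 0, "spin": 0, "grip": -1},
    {"dx": 0, "dy": 0, "dz": 0, "spin": 0, "grip": -1},
  ],
)

```text
clock: 2.6
position: [0.5348, -0.3777, 0.2096]
orientation: [0.0, 0.009, 1.0, -0.0]
ft_force: [0.1, 0.6, 0.5]
opening: 1.001
gripper_force: 0.0
```

send_rows(
  rows=[
    {"dx": 0, "dy": -0.017, "dz": 0.147, "spin": 0, "grip": -1},
    {"dx": 0, "dy": 0, "dz": 0.147, "spin": 0, "grip": -1},
    {"dx": 0, "dy": 0, "dz": 0.147, "spin": 0, "grip": -1},
    {"dx": 0, "dy": 0, "dz": 0.147, "spin": 0, "grip": -1},
    {"dx": 0, "dy": 0, "dz": 0.147, "spin": 0, "grip": -1},
    {"dx": 0, "dy": 0, "dz": 0, "spin": 0, "grip": -1},
    {"dx": 0, "dy": 0, "dz": 0, "spin": 0, "grip": -1},
    {"dx": 0, "dy": 0, "dz": 0, "spin": 0, "grip": 0},
    {"dx": 0, "dy": 0, "dz": 0, "spin": 0, "grip": 0.4},
    {"dx": 0, "dy": 0, "dz": 0, "spin": 0, "grip": 1},
  ],
  squeeze=50,
)

```text
clock: 3.43
position: [0.5358, -0.3814, 0.1228]
orientation: [0.001, 0.009, 1.0, -0.001]
ft_force: [0.2, -1.5, -0.1]
opening: 0.606
gripper_force: 0.0
```

send_rows(
  rows=[
    {"dx": 0, "dy": 0, "dz": 0, "spin": 0, "grip": 1},
    {"dx": 0, "dy": 0, "dz": 0, "spin": 0, "grip": 1},
    {"dx": 0, "dy": 0, "dz": 0, "spin": 0, "grip": 1},
    {"dx": 0, "dy": 0, "dz": 0, "spin": 0, "grip": 1},
    {"dx": 0, "dy": 0, "dz": 0, "spin": 0, "grip": 1},
    {"dx": 0, "dy": 0, "dz": 0, "spin": 0, "grip": 1},
    {"dx": 0, "dy": 0, "dz": 0, "spin": 0, "grip": 1},
    {"dx": 0, "dy": 0, "dz": 0, "spin": 0, "grip": 1},
    {"dx": 0, "dy": 0, "dz": 0, "spin": 0, "grip": 1},
    {"dx": 0, "dy": 0, "dz": 0, "spin": 0, "grip": 1},
  ],
)

```text
clock: 4.27
position: [0.5355, -0.3811, 0.121]
orientation: [0.001, 0.009, 1.0, -0.0]
ft_force: [1.3, -0.4, 2.4]
opening: 0.148
gripper_force: 51.9
```

send_rows(
  rows=[
    {"dx": 0, "dy": 0, "dz": -0.1, "spin": 0, "grip": 1},
    {"dx": 0, "dy": 0, "dz": -0.15, "spin": 0, "grip": 1},
    {"dx": 0, "dy": 0, "dz": -0.2, "spin": 0, "grip": 1},
    {"dx": 0, "dy": 0, "dz": -0.2, "spin": 0, "grip": 1},
    {"dx": 0, "dy": 0, "dz": -0.2, "spin": 0, "grip": 1},
    {"dx": 0.15, "dy": 0, "dz": 0, "spin": 0, "grip": 1},
    {"dx": 0.2, "dy": 0.1, "dz": 0, "spin": 0, "grip": 1},
    {"dx": 0.2, "dy": 0.2, "dz": 0, "spin": 0, "grip": 1},
    {"dx": 0.2, "dy": 0.2, "dz": 0, "spin": 0, "grip": 1},
    {"dx": 0.03, "dy": 0.25, "dz": 0, "spin": 0.01, "grip": 1},
  ],
)

```text
clock: 5.1
position: [0.4377, -0.2886, 0.221]
orientation: [-0.004, 0.027, 1.0, 0.001]
ft_force: [1.2, 1.4, -3.3]
opening: 0.141
gripper_force: 51.1
```

send_rows(
  rows=[
    {"dx": 0, "dy": 0.25, "dz": 0, "spin": 0, "grip": 1},
    {"dx": 0, "dy": 0.25, "dz": 0, "spin": 0, "grip": 1},
    {"dx": 0, "dy": 0.25, "dz": 0, "spin": 0, "grip": 1},
    {"dx": 0, "dy": 0.25, "dz": 0, "spin": 0, "grip": 1},
    {"dx": 0, "dy": 0.25, "dz": 0, "spin": 0, "grip": 1},
    {"dx": 0, "dy": 0.25, "dz": 0, "spin": 0, "grip": 1},
    {"dx": 0, "dy": 0.25, "dz": 0, "spin": 0, "grip": 1},
    {"dx": 0, "dy": 0.25, "dz": 0, "spin": 0, "grip": 1},
    {"dx": 0, "dy": 0.25, "dz": 0, "spin": 0, "grip": 1},
    {"dx": 0, "dy": 0.25, "dz": 0, "spin": 0, "grip": 1},
  ],
)

```text
clock: 5.93
position: [0.4563, 0.0117, 0.2215]
orientation: [-0.002, 0.025, 1.0, -0.0]
ft_force: [0.7, -0.6, -2.5]
opening: 0.148
gripper_force: 51.1
```

Run:
```python
from h import *
print(get_state()["position"])
# bar in both starting pictures: per-column (or along-normal) gradient centre at plane z=.121
for n in("top","scene"):
    im=np.load(f"{n}0.npz")["im"]; g=cv2.cvtColor(im,cv2.COLOR_RGB2HSV).astype(float)
    P=cloud(n,np.load(f"{n}0.npz")["d"]); 
    m=(P[...,2]>.108)&(P[...,2]<.141)&(abs(P[...,0]-.592)<.03)&(P[...,1]>-.05)&(P[...,1]<.105)
    v,u=np.nonzero(m); q=plane(n,np.c_[u,v],.121)
    print(n,len(u))
    # silhouette width profile along bar
    f=np.polyfit(q[:,1],q[:,0],1); print("line",f)
    for y in np.arange(-.05,.11,.005):
        s=q[abs(q[:,1]-y)<.0025]; 
        if len(s): print(round(y,3),(s[:,0].min()*1000).round(1),(s[:,0].max()*1000).round(1),len(s),end=" | ")
    print()
im=np.load("top0.npz")["im"].astype(int).sum(2)
for r in range(183,200): print(r,im[r,270:312])
im=np.load("scene0.npz")["im"]
c=cv2.resize(im[155:250,275:350],(600,760)[::1] if 0 else (450,570),interpolation=2); cv2.imwrite("pics/s1.png",np.clip(c[...,::-1]*1.5,0,255).astype(np.uint8))
```

```text
[0.4562779  0.01166427 0.22151289]
top 378
line [0.04155249 0.59165468]
-0.05 583.5 596.0 6 | -0.045 583.5 596.0 11 | -0.04 583.5 596.0 12 | -0.035 583.5 596.0 12 | -0.03 583.5 596.0 11 | -0.025 585.9 596.0 10 | -0.02 585.9 596.0 10 | -0.015 585.9 595.9 10 | -0.01 585.9 595.9 10 | -0.005 585.9 598.4 11 | -0.0 585.9 598.4 12 | 0.005 585.8 598.4 12 | 0.01 580.8 603.4 19 | 0.015 580.8 603.4 20 | 0.02 585.8 598.3 12 | 0.025 585.8 598.3 12 | 0.03 585.8 598.3 11 | 0.035 588.3 598.3 10 | 0.04 588.2 598.3 10 | 0.045 583.2 605.8 18 | 0.05 583.2 605.8 20 | 0.055 588.2 600.7 12 | 0.06 588.2 600.7 12 | 0.065 588.2 600.7 12 | 0.07 588.1 600.7 12 | 0.075 588.1 600.7 12 | 0.08 588.1 600.7 12 | 0.085 588.1 600.6 12 | 0.09 590.6 600.6 10 | 0.095 590.6 600.6 10 | 0.1 590.6 600.6 10 | 0.105 590.5 600.6 5 | 
scene 277
line [0.03593716 0.59159692]
-0.05 584.0 595.5 6 | -0.045 582.4 596.3 7 | -0.04 583.3 597.2 7 | -0.035 582.6 595.5 7 | -0.03 583.4 596.4 8 | -0.025 584.3 597.2 7 | -0.02 585.1 598.0 7 | -0.015 583.5 597.2 7 | -0.01 584.4 598.1 7 | -0.005 585.2 598.9 8 | -0.0 583.7 603.7 10 | 0.005 584.5 60
[... 2698 characters left out ...]
 [456 453 452 451 459 467 473 477 472 463 433 393 368 379 420 463 469 472
 475 472 470 471 474 466 428 357 295 311 382 446 469 475 475 475 470 461
 457 457 454 458 451 448]
197 [367 370 369 368 379 406 424 424 421 425 414 408 398 402 417 427 434 433
 439 441 443 441 449 453 442 413 393 401 439 466 476 474 472 475 473 474
 473 473 475 473 472 473]
198 [228 231 227 229 241 263 276 280 284 286 290 291 289 290 296 297 306 321
 325 328 326 335 355 368 370 364 365 379 404 422 427 426 427 429 426 431
 429 431 431 432 437 441]
199 [125 124 125 123 128 134 137 136 134 141 150 152 154 149 154 161 165 176
 188 189 189 193 214 227 230 233 232 246 265 280 283 282 286 293 298 299
 293 297 299 305 320 333]
```

send_rows(
  rows=[
    {"dx": -0.1, "dy": 0.02, "dz": 0, "spin": 0, "grip": 1},
    {"dx": -0.2, "dy": 0.04, "dz": 0, "spin": 0, "grip": 1},
    {"dx": -0.2, "dy": 0.04, "dz": 0, "spin": 0, "grip": 1},
    {"dx": -0.2, "dy": 0.04, "dz": 0, "spin": 0, "grip": 1},
    {"dx": -0.2, "dy": 0.04, "dz": 0, "spin": 0, "grip": 1},
    {"dx": -0.15, "dy": 0.02, "dz": 0, "spin": 0, "grip": 1},
    {"dx": -0.05, "dy": 0.01, "dz": 0, "spin": 0, "grip": 1},
    {"dx": 0, "dy": 0, "dz": 0, "spin": 0, "grip": 1},
    {"dx": 0, "dy": 0, "dz": 0, "spin": 0, "grip": 1},
    {"dx": 0, "dy": 0, "dz": 0, "spin": 0, "grip": 1},
  ],
)

```text
clock: 6.77
position: [0.5895, 0.0289, 0.2223]
orientation: [-0.001, 0.025, 1.0, -0.0]
ft_force: [0.2, 0.5, -3.1]
opening: 0.148
gripper_force: 51.1
```

Run:
```python
from fit import *
print("mid",plane("top",[[282.4,190.9],[296.4,191.4],[289.5,191.1]],.121).round(4).tolist())
s=get_state(); p=s["position"]; print(p,s["orientation"],s["ft_force"])
O=[]
for n in("top","scene"):
    im,d=camera(n); np.savez(f"{n}1",im=im,d=d); P=cloud(n,d)
    Q=P.reshape(-1,3);Q=Q[np.isfinite(Q).all(1)]
    b=p[2]-.121; c0=p[:2]-[.053,-.003]
    near=np.hypot(*(Q[:,:2]-c0).T)<.042
    r=Q[near&(Q[:,2]>b+(.074 if n=="top" else .01))&(Q[:,2]<b+.09)]
    c=circ(r,.0305 if n=="top" else .032); print(n,len(r),c.round(4),np.percentile(r[:,2],98).round(4))
t=np.load("top1.npz")["im"][150:250,240:360];q=np.load("scene1.npz")["im"][130:260,270:390]
a=cv2.resize(t,(600,500)[:2] if 0 else (396,330),interpolation=2);c=cv2.resize(q,(396,429),interpolation=2)
o=np.zeros((430,800,3),np.uint8);o[:330,:396]=a;o[:429,400:796]=c
cv2.imwrite("pics/z2.png",np.clip(o[...,::-1]*1.5,0,255).astype(np.uint8))
```

```text
mid [[0.5935, 0.0482, 0.121], [0.5923, 0.0132, 0.121], [0.593, 0.0304, 0.121]]
[0.58949987 0.02887734 0.22229565] [-1.03549657e-03  2.47760709e-02  9.99692480e-01 -1.39800204e-04] [ 0.2380427   0.51612124 -3.12184287]
top 20 [0.5365 0.0306] 0.188
scene 938 [0.5369 0.0324] 0.1867
```

View pics/z2.png

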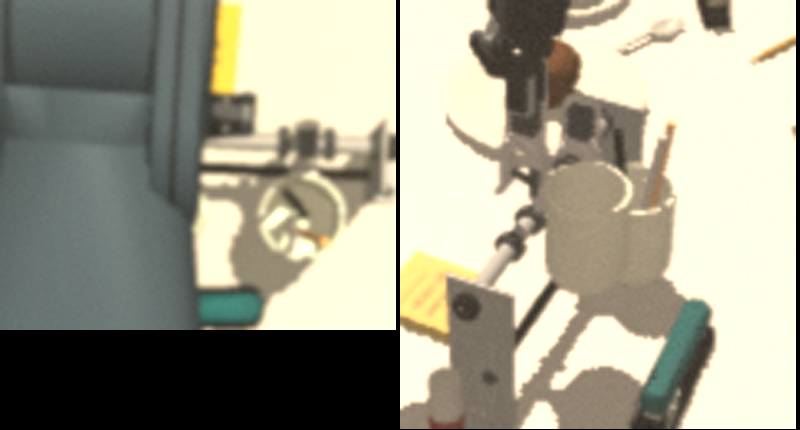

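The picture shows the held cup upright behind the bar, with the hook over the empty place left of the twin (scene crop around (540,175)). Its seat is about 1.3 mm short in x. I'll correct that and lower it to just above latch contact.

send_rows(
  rows=[
    {"dx": -0.011, "dy": 0.008, "dz": 0, "spin": 0, "grip": 1},
    {"dx": 0, "dy": 0, "dz": 0.05, "spin": 0, "grip": 1},
    {"dx": 0, "dy": 0, "dz": 0.05, "spin": 0, "grip": 1},
    {"dx": 0, "dy": 0, "dz": 0.05, "spin": 0, "grip": 1},
    {"dx": 0, "dy": 0, "dz": 0.05, "spin": 0, "grip": 1},
    {"dx": 0, "dy": 0, "dz": 0.05, "spin": 0, "grip": 1},
    {"dx": 0, "dy": 0, "dz": 0.03, "spin": 0, "grip": 1},
    {"dx": 0, "dy": 0, "dz": 0.02, "spin": 0, "grip": 1},
    {"dx": 0, "dy": 0, "dz": 0, "spin": 0, "grip": 1},
    {"dx": 0, "dy": 0, "dz": 0, "spin": 0, "grip": 1},
  ],
)

```text
clock: 7.7
position: [0.5922, 0.03, 0.1863]
orientation: [-0.0, 0.025, 1.0, 0.0]
ft_force: [-0.1, 0.4, -3.1]
opening: 0.147
gripper_force: 51.1
```

```bash
cat > chk.py <<'E'
from fit import *
s=get_state(); p=s["position"]; print(s["clock"],p.round(4),s["orientation"].round(4),s["ft_force"].round(2),s["ft_torque"].round(2))
im,d=camera("scene"); P=cloud("scene",d); Q=P.reshape(-1,3);Q=Q[np.isfinite(Q).all(1)]
b=p[2]-.121; c0=p[:2]-[.053,-.003]
near=np.hypot(*(Q[:,:2]-c0).T)<.042
r=Q[near&(Q[:,2]>b+.01)&(Q[:,2]<b+.09)]
c=circ(r,.032); print(len(r),c.round(4),"seat",(c+.05475*np.array([.999,-.0436])).round(4),"bar .5929 .0304")
E
python3 chk.py
```

```text
7.7 [0.5922 0.03   0.1863] [-1.000e-04  2.470e-02  9.997e-01  0.000e+00] [-0.13  0.43 -3.09] [-0.01 -0.11 -0.03]
899 [0.5395 0.0333] seat [0.5942 0.0309] bar .5929 .0304
```

send_rows(
  rows=[
    {"dx": 0.01, "dy": 0, "dz": 0, "spin": 0, "grip": 1},
    {"dx": 0, "dy": 0, "dz": 0, "spin": 0, "grip": 1},
    {"dx": 0, "dy": 0, "dz": 0.02, "spin": 0, "grip": 1},
    {"dx": 0, "dy": 0, "dz": 0.02, "spin": 0, "grip": 1},
    {"dx": 0, "dy": 0, "dz": 0.02, "spin": 0, "grip": 1},
    {"dx": 0, "dy": 0, "dz": 0.02, "spin": 0, "grip": 1},
    {"dx": 0, "dy": 0, "dz": 0.02, "spin": 0, "grip": 1},
    {"dx": 0, "dy": 0, "dz": 0, "spin": 0, "grip": 1},
    {"dx": 0, "dy": 0, "dz": 0, "spin": 0, "grip": 1},
    {"dx": 0, "dy": 0, "dz": 0, "spin": 0, "grip": 1},
  ],
)

```text
clock: 8.58
position: [0.5915, 0.03, 0.1758]
orientation: [0.001, 0.025, 1.0, -0.0]
ft_force: [-0.6, 0.1, 4.5]
opening: 0.148
gripper_force: 52.0
```

send_rows(
  rows=[
    {"dx": 0, "dy": 0, "dz": 0.01, "spin": 0, "grip": 1},
    {"dx": 0, "dy": 0, "dz": 0.01, "spin": 0, "grip": 1},
    {"dx": 0, "dy": 0, "dz": 0.01, "spin": 0, "grip": 1},
    {"dx": 0, "dy": 0, "dz": 0, "spin": 0, "grip": 1},
    {"dx": 0, "dy": 0, "dz": 0, "spin": 0, "grip": 1},
    {"dx": 0, "dy": 0, "dz": 0, "spin": 0, "grip": 1},
    {"dx": 0, "dy": 0, "dz": 0, "spin": 0, "grip": 1},
    {"dx": 0, "dy": 0, "dz": 0, "spin": 0, "grip": 1},
    {"dx": 0, "dy": 0, "dz": 0, "spin": 0, "grip": 1},
    {"dx": 0, "dy": 0, "dz": 0, "spin": 0, "grip": 1},
  ],
)

```text
clock: 9.42
position: [0.591, 0.03, 0.171]
orientation: [-0.0, 0.025, 1.0, -0.0]
ft_force: [-2.3, -0.1, 5.2]
opening: 0.143
gripper_force: 52.2
```

send_rows(
  rows=[
    {"dx": 0, "dy": 0, "dz": 0.01, "spin": 0, "grip": 1},
    {"dx": 0, "dy": 0, "dz": 0.01, "spin": 0, "grip": 1},
    {"dx": 0, "dy": 0, "dz": 0.01, "spin": 0, "grip": 1},
    {"dx": 0, "dy": 0, "dz": 0.01, "spin": 0, "grip": 1},
    {"dx": 0, "dy": 0, "dz": 0, "spin": 0, "grip": 1},
    {"dx": 0, "dy": 0, "dz": 0, "spin": 0, "grip": 1},
    {"dx": 0, "dy": 0, "dz": 0, "spin": 0, "grip": 1},
    {"dx": 0, "dy": 0, "dz": 0, "spin": 0, "grip": 1},
    {"dx": 0, "dy": 0, "dz": 0, "spin": 0, "grip": 1},
    {"dx": 0, "dy": 0, "dz": 0, "spin": 0, "grip": 1},
  ],
)

```text
clock: 10.25
position: [0.5901, 0.0301, 0.1649]
orientation: [-0.001, 0.025, 1.0, 0.0]
ft_force: [-4.9, -0.5, -1.2]
opening: 0.142
gripper_force: 51.4
```

send_rows(
  rows=[
    {"dx": 0.008, "dy": 0, "dz": 0, "spin": 0, "grip": 1},
    {"dx": 0, "dy": 0, "dz": 0.01, "spin": 0, "grip": 1},
    {"dx": 0, "dy": 0, "dz": 0.01, "spin": 0, "grip": 1},
    {"dx": 0, "dy": 0, "dz": 0.01, "spin": 0, "grip": 1},
    {"dx": 0, "dy": 0, "dz": 0.01, "spin": 0, "grip": 1},
    {"dx": 0, "dy": 0, "dz": 0.01, "spin": 0, "grip": 1},
    {"dx": 0, "dy": 0, "dz": 0.01, "spin": 0, "grip": 1},
    {"dx": 0, "dy": 0, "dz": 0, "spin": 0, "grip": 1},
    {"dx": 0, "dy": 0, "dz": 0, "spin": 0, "grip": 1},
    {"dx": 0, "dy": 0, "dz": 0, "spin": 0, "grip": 1},
  ],
)

```text
clock: 11.08
position: [0.5898, 0.0301, 0.1582]
orientation: [-0.001, 0.025, 1.0, 0.0]
ft_force: [-3.7, 0.3, 1.0]
opening: 0.145
gripper_force: 51.5
```

send_rows(
  rows=[
    {"dx": 0.004, "dy": 0, "dz": 0.01, "spin": 0, "grip": 1},
    {"dx": 0, "dy": 0, "dz": 0.01, "spin": 0, "grip": 1},
    {"dx": 0, "dy": 0, "dz": 0.01, "spin": 0, "grip": 1},
    {"dx": 0, "dy": 0, "dz": 0.01, "spin": 0, "grip": 1},
    {"dx": 0, "dy": 0, "dz": 0.01, "spin": 0, "grip": 1},
    {"dx": 0, "dy": 0, "dz": 0, "spin": 0, "grip": 1},
    {"dx": 0, "dy": 0, "dz": 0, "spin": 0, "grip": 1},
    {"dx": 0, "dy": 0, "dz": 0, "spin": 0, "grip": 1},
    {"dx": 0, "dy": 0, "dz": 0, "spin": 0, "grip": 1},
    {"dx": 0, "dy": 0, "dz": 0, "spin": 0, "grip": 1},
  ],
)

```text
clock: 11.92
position: [0.5892, 0.0301, 0.1515]
orientation: [-0.001, 0.025, 1.0, 0.0]
ft_force: [-1.7, 1.5, -8.5]
opening: 0.143
gripper_force: 50.7
```

send_rows(
  rows=[
    {"dx": 0, "dy": 0, "dz": 0.008, "spin": 0, "grip": 1},
    {"dx": 0, "dy": 0, "dz": 0.008, "spin": 0, "grip": 1},
    {"dx": 0, "dy": 0, "dz": 0.008, "spin": 0, "grip": 1},
    {"dx": 0, "dy": 0, "dz": 0, "spin": 0, "grip": 1},
    {"dx": 0, "dy": 0, "dz": 0, "spin": 0, "grip": 1},
    {"dx": 0, "dy": 0, "dz": 0, "spin": 0, "grip": 1},
    {"dx": 0, "dy": 0, "dz": 0, "spin": 0, "grip": 1},
    {"dx": 0, "dy": 0, "dz": 0, "spin": 0, "grip": 1},
    {"dx": 0, "dy": 0, "dz": 0, "spin": 0, "grip": 1},
    {"dx": 0, "dy": 0, "dz": 0, "spin": 0, "grip": 1},
  ],
)

```text
clock: 12.75
position: [0.5895, 0.0301, 0.1497]
orientation: [-0.0, 0.025, 1.0, 0.0]
ft_force: [-4.4, -0.5, -4.4]
opening: 0.145
gripper_force: 51.0
```

send_rows(
  rows=[
    {"dx": 0.006, "dy": 0, "dz": 0.008, "spin": 0, "grip": 1},
    {"dx": 0, "dy": 0, "dz": 0.008, "spin": 0, "grip": 1},
    {"dx": 0, "dy": 0, "dz": 0, "spin": 0, "grip": 1},
    {"dx": 0, "dy": 0, "dz": 0, "spin": 0, "grip": 1},
    {"dx": 0, "dy": 0, "dz": 0, "spin": 0, "grip": 1},
    {"dx": 0, "dy": 0, "dz": 0, "spin": 0, "grip": 1},
    {"dx": 0, "dy": 0, "dz": 0, "spin": 0, "grip": 1},
    {"dx": 0, "dy": 0, "dz": 0, "spin": 0, "grip": 1},
    {"dx": 0, "dy": 0, "dz": 0, "spin": 0, "grip": 1},
    {"dx": 0, "dy": 0, "dz": 0, "spin": 0, "grip": 1},
  ],
)

```text
clock: 13.58
position: [0.5892, 0.0301, 0.1481]
orientation: [0.0, 0.025, 1.0, 0.0]
ft_force: [-2.1, 0.2, -4.4]
opening: 0.145
gripper_force: 51.1
```

send_rows(
  rows=[
    {"dx": 0.004, "dy": 0, "dz": 0.008, "spin": 0, "grip": 1},
    {"dx": 0, "dy": 0, "dz": 0.008, "spin": 0, "grip": 1},
    {"dx": 0, "dy": 0, "dz": 0, "spin": 0, "grip": 1},
    {"dx": 0, "dy": 0, "dz": 0, "spin": 0, "grip": 1},
    {"dx": 0, "dy": 0, "dz": 0, "spin": 0, "grip": 1},
    {"dx": 0, "dy": 0, "dz": 0, "spin": 0, "grip": 1},
    {"dx": 0, "dy": 0, "dz": 0, "spin": 0, "grip": 1},
    {"dx": 0, "dy": 0, "dz": 0, "spin": 0, "grip": 1},
    {"dx": 0, "dy": 0, "dz": 0, "spin": 0, "grip": 1},
    {"dx": 0, "dy": 0, "dz": 0, "spin": 0, "grip": 1},
  ],
)

```text
clock: 14.42
position: [0.5888, 0.0301, 0.1463]
orientation: [0.0, 0.025, 1.0, -0.0]
ft_force: [0.3, 0.6, -2.6]
opening: 0.142
gripper_force: 51.2
```

send_rows(
  rows=[
    {"dx": 0, "dy": 0, "dz": 0.008, "spin": 0, "grip": 1},
    {"dx": 0, "dy": 0, "dz": 0.008, "spin": 0, "grip": 1},
    {"dx": 0, "dy": 0, "dz": 0, "spin": 0, "grip": 1},
    {"dx": 0, "dy": 0, "dz": 0, "spin": 0, "grip": 1},
    {"dx": 0, "dy": 0, "dz": 0, "spin": 0, "grip": 1},
    {"dx": 0, "dy": 0, "dz": 0, "spin": 0, "grip": 1},
    {"dx": 0, "dy": 0, "dz": 0, "spin": 0, "grip": 1},
    {"dx": 0, "dy": 0, "dz": 0, "spin": 0, "grip": 1},
    {"dx": 0, "dy": 0, "dz": 0, "spin": 0, "grip": 1},
    {"dx": 0, "dy": 0, "dz": 0, "spin": 0, "grip": 1},
  ],
)

```text
clock: 15.25
position: [0.5893, 0.0301, 0.1452]
orientation: [0.001, 0.025, 1.0, -0.0]
ft_force: [3.1, 0.6, 5.9]
opening: 0.146
gripper_force: 52.1
```

send_rows(
  rows=[
    {"dx": 0, "dy": 0, "dz": 0.008, "spin": 0, "grip": 1},
    {"dx": 0, "dy": 0, "dz": 0, "spin": 0, "grip": 1},
    {"dx": 0, "dy": 0, "dz": 0, "spin": 0, "grip": 1},
    {"dx": 0, "dy": 0, "dz": 0, "spin": 0, "grip": 1},
    {"dx": 0, "dy": 0, "dz": 0, "spin": 0, "grip": 1},
    {"dx": 0, "dy": 0, "dz": 0, "spin": 0, "grip": 1},
    {"dx": 0, "dy": 0, "dz": 0, "spin": 0, "grip": 1},
    {"dx": 0, "dy": 0, "dz": 0, "spin": 0, "grip": 1},
    {"dx": 0, "dy": 0, "dz": 0, "spin": 0, "grip": 1},
    {"dx": 0, "dy": 0, "dz": 0, "spin": 0, "grip": 1},
  ],
)

```text
clock: 16.08
position: [0.5897, 0.0301, 0.1447]
orientation: [0.002, 0.025, 1.0, -0.0]
ft_force: [2.8, -0.4, 6.7]
opening: 0.143
gripper_force: 52.4
```

send_rows(
  rows=[
    {"dx": 0, "dy": 0, "dz": 0.008, "spin": 0, "grip": 1},
    {"dx": 0, "dy": 0, "dz": 0, "spin": 0, "grip": 1},
    {"dx": 0, "dy": 0, "dz": 0.008, "spin": 0, "grip": 1},
    {"dx": 0, "dy": 0, "dz": 0, "spin": 0, "grip": 1},
    {"dx": 0, "dy": 0, "dz": 0, "spin": 0, "grip": 1},
    {"dx": 0, "dy": 0, "dz": 0, "spin": 0, "grip": 1},
    {"dx": 0, "dy": 0, "dz": 0, "spin": 0, "grip": 1},
    {"dx": 0, "dy": 0, "dz": 0, "spin": 0, "grip": 1},
    {"dx": 0, "dy": 0, "dz": 0, "spin": 0, "grip": 1},
    {"dx": 0, "dy": 0, "dz": 0, "spin": 0, "grip": 1},
  ],
)

```text
clock: 16.92
position: [0.5901, 0.0301, 0.1443]
orientation: [0.003, 0.025, 1.0, -0.0]
ft_force: [2.7, -0.7, 10.1]
opening: 0.148
gripper_force: 52.8
```

```bash
python3 chk.py
```

```text
16.9167 [0.5901 0.0301 0.1443] [ 2.700e-03  2.470e-02  9.997e-01 -1.000e-04] [ 2.69 -0.67 10.08] [ 0.02 -0.75  0.03]
878 [0.5388 0.0334] seat [0.5935 0.031 ] bar .5929 .0304
```

send_rows(
  rows=[
    {"dx": 0, "dy": 0, "dz": -0.015, "spin": 0, "grip": 1},
    {"dx": 0, "dy": 0, "dz": -0.015, "spin": 0, "grip": 1},
    {"dx": 0, "dy": 0, "dz": -0.015, "spin": 0, "grip": 1},
    {"dx": 0, "dy": 0, "dz": -0.015, "spin": 0, "grip": 1},
    {"dx": 0, "dy": 0, "dz": -0.015, "spin": 0, "grip": 1},
    {"dx": 0, "dy": 0, "dz": -0.015, "spin": 0, "grip": 1},
    {"dx": 0, "dy": 0, "dz": -0.015, "spin": 0, "grip": 1},
    {"dx": 0, "dy": 0, "dz": 0, "spin": 0, "grip": 1},
    {"dx": 0, "dy": 0, "dz": 0, "spin": 0, "grip": 1},
    {"dx": 0, "dy": 0, "dz": 0, "spin": 0, "grip": 1},
  ],
)

```text
clock: 17.8
position: [0.588, 0.0301, 0.1513]
orientation: [-0.001, 0.025, 1.0, 0.0]
ft_force: [6.8, -0.9, -5.1]
opening: 0.144
gripper_force: 50.8
```

send_rows(
  rows=[
    {"dx": -0.01, "dy": 0, "dz": 0, "spin": 0, "grip": 1},
    {"dx": 0, "dy": 0, "dz": -0.01, "spin": 0, "grip": 1},
    {"dx": 0, "dy": 0, "dz": -0.01, "spin": 0, "grip": 1},
    {"dx": 0, "dy": 0, "dz": -0.01, "spin": 0, "grip": 1},
    {"dx": 0, "dy": 0, "dz": -0.01, "spin": 0, "grip": 1},
    {"dx": 0, "dy": 0, "dz": 0, "spin": 0, "grip": 1},
    {"dx": 0, "dy": 0, "dz": 0, "spin": 0, "grip": 1},
    {"dx": 0, "dy": 0, "dz": 0, "spin": 0, "grip": 1},
    {"dx": 0, "dy": 0, "dz": 0, "spin": 0, "grip": 1},
    {"dx": 0, "dy": 0, "dz": 0, "spin": 0, "grip": 1},
  ],
)

```text
clock: 18.63
position: [0.5887, 0.0302, 0.1574]
orientation: [-0.001, 0.025, 1.0, 0.0]
ft_force: [2.6, -0.4, -13.8]
opening: 0.142
gripper_force: 49.9
```

send_rows(
  rows=[
    {"dx": 0, "dy": 0, "dz": 0.015, "spin": 0, "grip": 1},
    {"dx": 0, "dy": 0, "dz": 0.02, "spin": 0, "grip": 1},
    {"dx": 0, "dy": 0, "dz": 0.02, "spin": 0, "grip": 1},
    {"dx": 0, "dy": 0, "dz": 0.02, "spin": 0, "grip": 1},
    {"dx": 0, "dy": 0, "dz": 0.02, "spin": 0, "grip": 1},
    {"dx": 0, "dy": 0, "dz": 0.015, "spin": 0, "grip": 1},
    {"dx": 0, "dy": 0, "dz": 0.01, "spin": 0, "grip": 1},
    {"dx": 0, "dy": 0, "dz": 0, "spin": 0, "grip": 1},
    {"dx": 0, "dy": 0, "dz": 0, "spin": 0, "grip": 1},
    {"dx": 0, "dy": 0, "dz": 0, "spin": 0, "grip": 1},
  ],
)

```text
clock: 19.47
position: [0.5903, 0.03, 0.1448]
orientation: [0.001, 0.025, 1.0, -0.0]
ft_force: [1.3, -0.5, -1.7]
opening: 0.146
gripper_force: 51.3
```

send_rows(
  rows=[
    {"dx": 0, "dy": 0, "dz": 0, "spin": 0, "grip": 0.2},
    {"dx": 0, "dy": 0, "dz": 0, "spin": 0, "grip": 0.2},
    {"dx": 0, "dy": 0, "dz": 0, "spin": 0, "grip": 0.2},
    {"dx": 0, "dy": 0, "dz": 0, "spin": 0, "grip": 0.2},
    {"dx": 0, "dy": 0, "dz": 0, "spin": 0, "grip": 0.2},
    {"dx": 0, "dy": 0, "dz": 0, "spin": 0, "grip": 0.2},
    {"dx": 0, "dy": 0, "dz": 0, "spin": 0, "grip": 0.2},
    {"dx": 0, "dy": 0, "dz": 0, "spin": 0, "grip": 0.2},
    {"dx": 0, "dy": 0, "dz": 0, "spin": 0, "grip": 0.2},
    {"dx": 0, "dy": 0, "dz": 0, "spin": 0, "grip": 0.2},
  ],
)

```text
clock: 20.3
position: [0.5896, 0.0301, 0.1443]
orientation: [-0.0, 0.025, 1.0, 0.0]
ft_force: [-0.6, -0.8, 0.2]
opening: 0.399
gripper_force: 0.0
```

send_rows(
  rows=[
    {"dx": 0, "dy": 0, "dz": -0.05, "spin": 0, "grip": 0.2},
    {"dx": 0, "dy": 0, "dz": -0.1, "spin": 0, "grip": 0.2},
    {"dx": 0, "dy": 0, "dz": -0.15, "spin": 0, "grip": 0.2},
    {"dx": 0, "dy": 0, "dz": -0.15, "spin": 0, "grip": 0.2},
    {"dx": 0, "dy": 0, "dz": -0.15, "spin": 0, "grip": 0.2},
    {"dx": 0.2, "dy": 0, "dz": 0, "spin": 0, "grip": 0.2},
    {"dx": 0.3, "dy": 0, "dz": 0, "spin": 0, "grip": 0.2},
    {"dx": 0.3, "dy": 0, "dz": 0, "spin": 0, "grip": 0.2},
    {"dx": 0.3, "dy": 0, "dz": 0, "spin": 0, "grip": 0.2},
    {"dx": 0.3, "dy": 0, "dz": 0, "spin": 0, "grip": 0.2},
  ],
)

```text
clock: 21.13
position: [0.4207, 0.0385, 0.2177]
orientation: [0.001, 0.025, 1.0, -0.0]
ft_force: [-0.1, 0.1, 0.8]
opening: 0.401
gripper_force: 0.0
```

Run:
```python
from h import *
im,d=camera("scene")
o=cv2.resize(im[110:260,250:410],(800,600)[:2] if 0 else (640,600),interpolation=2)
cv2.imwrite("pics/z3.png",np.clip(o[...,::-1]*1.5,0,255).astype(np.uint8))
```

```text
(no output)
```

View pics/z3.png

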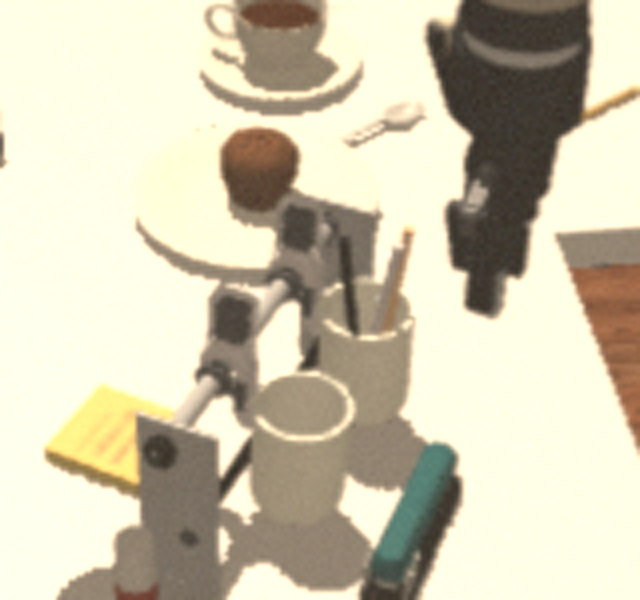

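The cup hangs upright between the collars (crop (230,340)) next to its twin at (300,250). The stapler, notes and glue stick haven't moved, and the gripper is clear.

```bash
python3 -c "
from plant import *
print(sign_off())"
```

```text
the job is handed in; nothing more can be done
None
```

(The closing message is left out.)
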